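# Clamp the block carrier in the slide fixture with its draw latch

### The job

Clamp the loose carrier with the milled block in the slide fixture: first swing the flip stop fully down across the guide channel, then set the carrier in the channel, nose towards the latch, and slide it up against the stop. Then bring the latch's hook bar over the keeper on the nose so that it lies behind the keeper, and push the lever over past centre until it lies flat and the latch holds the carrier tight. Do not disturb the two jars, the spray can or the flange standing nearby.

Things in the scene. Friction and masses are not known exactly. Their poses are not given: they have to be found in the camera images.
- fixture: slide fixture fixed on the bench, plate 290 x 100 x 10 mm. Origin: bench level, channel centre line, plane of the stop's face. x along the channel from latch to open end, +y to the stop's hinge side, z up. Channel floor 10 mm above the bench; rails from x = 8 to 120 mm, 70 mm apart, tops 20 mm above the bench. The latch stands at -x and moves in the plane y = 0
- flip_stop (a joint): hinge of the flip stop, a steel bar 80 mm long, 14 mm wide (x = -14 to 0 mm), 16 mm thick. 0 = level across the channel (end stop; top face 32 mm above the bench), 1.57 = upright. Turns about the fixture's x. Starts about upright, stays where left; takes about 1 N at its end
- stop_hinge (a point): point on the flip stop's hinge axis, fixed, at (-7, 50, 24) mm in the fixture frame. From here the bar, when down, reaches to y = -30 mm
- stop_tip (a point): point inside the flip stop, 75 mm from its hinge axis, half-way through its thickness
- latch_lever (a joint): hinge of the latch lever. 0 = clamped: flat, pointing along -x of the fixture (end stop); grows as it swings up and over to +x (1.57 upright, 2.15 limit). Stays where left (1.5 N at its end). Closing it on a hooked carrier takes up to about 5 N at its end; it passes centre shortly before 0
- lever_pivot (a point): point on the lever's hinge axis (along the fixture's y), fixed, at (-89.5, 0, 46) mm in the fixture frame
- lever_end (a point): free end of the lever, 65 mm from its pivot, half-way through its 8 mm thickness. The lever is 16 mm wide, 24 mm over its last 26 mm
- bail_pin (a point): pin on the lever, 18 mm from the lever's pivot, on which the bail swings freely in the plane y = 0: two rods, 34 mm apart, one either side of the lever, ending in the hook bar. The bail starts thrown back to -x against a limit; tipped forward past upright it falls. Swinging it hardly moves the lever; pushing or pulling it lengthwise with some 6 N does
- hook_bar (a point): middle of the hook bar at the bail's free end: cross bar 8 mm in diameter, parallel to the fixture's y, with a 10 mm ball at each end, 50 mm over the balls; it can be pinched over the balls from above and turns in the grasp. 125 mm from bail_pin when slack
- hook_spring (a joint): extension in m of the spring in the bail: 0 = slack, about 0.003 (some 14 N) when clamped on a carrier that stands against the stop
- carrier_block (a point): centre of the milled aluminium block, 60 x 45 x 32 mm (x, y, z), on the loose dark steel carrier (0.6 kg in all); grasp it across its 45 mm. 40 mm above the carrier's underside, 95 mm behind its nose face; centre of mass some 5 mm noseward. Body 80 x 60 x 24 mm under the block; its aluminium nose, 28 mm wide, 24 high, points to -x of this frame and, once loaded, to -x of the fixture
- carrier_nose (a point): middle of the carrier's nose face (the face that meets the stop), 12 mm above its underside. Axes as carrier_block. The nose is 55 mm long
- keeper (a point): point on the rear (+x) face of the keeper, a steel hook on the carrier's nose: 18 mm behind the nose face, 36 mm above the carrier's underside, 12 mm above the nose's top. Post 14 mm wide, 8 mm thick; the lip at its top overhangs this point 5 mm to +x, from 6 to 12 mm above it. The drawn hook bar's middle lies 4 mm behind this point, under the lip. Axes as carrier_block
- jar_glass_bead: bystander: white jar with red lid, 68 mm in diameter, 109 mm high; origin at its underside
- spray_can: bystander: spray can 53 mm in diameter, 173 mm high; origin at its underside
- jar_corundum: bystander: brown jar with black lid, 58 mm in diameter, 89 mm high; origin at its underside
- flange: bystander: turned steel flange, 64 mm in diameter, 35 mm high; origin at its underside

How it is judged:
By the outcome, as a careful person would: the job done as asked, in the order asked, and still so for the second after the job is handed in, with the robot touching nothing.
It also fails if it takes over 67 s, if anything falls off the work surface, if the arm or the gripper's body presses on something with over 40 N, if the wrist force passes 120 N, or if a joint passes its speed limit or range.

### The arm

A 6-joint arm with a two-finger parallel gripper is mounted at the origin on a cart in front of the work surface, level with it; the furniture and walls round the work are solid. World frame = base frame: x ahead of the robot, y to its left, z up, the work surface at z = 0. Lengths are in m, angles in rad, forces in N, time in s.
With the tool pointing down it reaches from about 0.3 to 0.775 m from the base axis. Payload 14.6 kg.
Tool frame: the origin (TCP) lies on the centre line of the jaws, within the pads' length; the fingertips stand ctrl.tcp_to_tips ahead of it and the grasp point (between the pads) lies 2 mm behind it (ctrl.tcp_to_tips is the distance from the TCP to the fingertips, in m); z points along the fingers, y is the line along which they close (so a half turn about z gives the same grasp; the last joint's range is limited). The gripper opens to 94 mm and grips with 3 to 60 N. Pads are 16 mm wide; open, the fingers measure 119 mm over their backs; the gripper's body (75 mm by 177 mm) begins 78 mm behind the grasp point.
Start: joints at [1.14, 0.3, 1.521, -0, 1.321, -0.067], TCP at [0.196, 0.514, 0.222] pointing down, gripper open.
Joint ranges: [-3.03, 3.03], [-0.79, 2.21], [0.23, 2.52], [-1.04, 4.18], [0, 3.07], [-2.55, 2.55]. Speed limits (rad/s): [2.22, 2.22, 2.57, 3.14, 3.14, 3.14].

### API

Orientations are given as [roll, pitch, yaw] about the fixed x, y, z axes, in that order (R = Rz(yaw) Ry(pitch) Rx(roll)).
In Python, from station import telemetry, viewer, hand_in, ctrl gives the robot as it stands.
- The arm moves only by the tool step_arm, never from a script. Its argument "plan" is a list of rows, each an object of numbers: "dx", "dy", "dz": the shift along the tool's x, y, z scaled (see below); "rx", "ry", "rz": the turn, a rotation vector about the tool's x, y, z scaled (see below); "claw": the closure, from 0 (fully open) to 1 (shut). In form: [{"dx": .., "dy": .., "dz": .., "rx": .., "ry": .., "rz": .., "claw": ..}, ...]. A call has 1 to 10 rows; each row shifts and turns the commanded pose from where the row before left it, along the tool's axes as they then stand; what a row does not reach is not made up. The controller multiplies each number of a shift by 0.1 m and each number of a turn by 90 degrees. A row lasts 1/10 s, in which the tool goes at most 50 mm and 8.59 degrees, less where a joint would pass 70% of its speed; a pose out of reach is approached as far as the arm can. A call with a number of a shift or a turn outside -1 to 1 is refused whole. A call with a gripper value outside its range is refused whole. The fingers move at their own pace and stop on an object; "grip_force" is the grip in N (left out, the last holds). Time passes only in rows, so rows that do not move let the fingers close. It gives the time, the measured TCP pose, the force, the opening and the grip force at its end, in the units of the state.
- telemetry.get_obs(): the state, without advancing time (a new reading comes with each control period).
- viewer.camera(name): name is "scene" or "top"; returns a dict with "img" (420x560x3 uint8, red, green, blue), "z_map" (420x560 float32, m along the optical axis (not along the pixel's ray), 0 where there is no reading), "fx", "fy", "cx", "cy" (pixels), "dist" ([k1, k2, p1, p2, k3] as OpenCV has them; the pictures are not rectified), "R" (3x3) and "t" (3): a world point X has camera coordinates R X + t. Camera axes: x right, y down, z forward; pixel columns grow to the right and rows downward; lengths in m; the calibration is good to about 2 mm. A picture is of the moment at which its call begins.
- hand_in(): hands the job in; it is judged then, once.
Trained networks look in a picture, given as the dict that the camera call returned (one of the last four; its "shot" number tells which), for a name from the list of things; names that differ only in an ending like _2 or _b are one class to them, and where a whole thing is asked for, a point or a joint stands for the part that bears it (a point fixed in the world has none). Each returns a list of dicts, best first, with "score" (0 to 1); they miss things now and then, are a little off and sometimes report something else, mostly with a low value. They report only what shows in the picture. A call takes as long as a camera call.
- viewer.recognise(target, picture): "rect" ([left, top, right, bottom] in pixels, round what is visible of it).
The state is a dict: "time_s": time; "qpos": joint angles; "joint_vel": joint speeds; "tau": joint torques, N m; "ee_pos": TCP position; "eef_rot": TCP orientation; "force": force on the tool from outside, world axes, zero at the start; "moment": the same for the moment, N m; "grip_width": finger opening in m; "grip_force": force on a finger pad.
Only numpy, scipy, OpenCV 4.12 (cv2) and the standard library are available. Lean on these libraries where they do the work, as an engineer would, in place of code of your own. Each camera call takes 0.05 s, during which the arm holds its last target. There are 200 camera calls.

## Working session

There is one attempt and no reset: what is moved stays moved. The work goes in short steps, Python scripts to look and compute and a tool call to move; the robot and the scene stay as the last step left them, time stands still between calls to the robot, and variables do not carry over. Pictures are saved under pics/ and viewed, at most 10 in all, crops included, and the job is handed in when it is done.

Besides the shell and the picture viewer there is one more tool, called after ">>>" as name(argument=value, ...), one argument or row to a line, values as JSON. step_arm: Moves the arm, as the interface text tells. Shifts and turns lie within -1 to 1; 1 stands for 0.1 m of shift or 90 degrees of turn. Its arguments: {"type":"object","properties":{"plan":{"type":"array"},"grip_force":{"type":"number"}},"required":["plan"]}

```bash
mkdir -p pics
cat > h.py <<'E'
import numpy as np, cv2
from station import telemetry, viewer, ctrl
def K(c): return np.array([[c['fx'],0,c['cx']],[0,c['fy'],c['cy']],[0,0,1.]])
def cloud(c):
    h,w=c['z_map'].shape
    uv=np.stack(np.meshgrid(np.arange(w),np.arange(h)),-1).reshape(-1,1,2).astype(np.float64)
    n=cv2.undistortPoints(uv,K(c),np.array(c['dist'],float)).reshape(h,w,2)
    z=c['z_map'].astype(float)
    P=np.dstack([n*z[...,None],z])
    W=(P-np.array(c['t']))@np.array(c['R'])
    W[z==0]=np.nan
    return W
def save(name,img): cv2.imwrite('pics/'+name,img[...,::-1])
E
python3 - <<'E'
from h import *
o=telemetry.get_obs();print({k:np.round(v,3) for k,v in o.items()},ctrl.tcp_to_tips)
ims=[]
for n in('top','scene'):
    c=viewer.camera(n);W=cloud(c);np.savez(n+'.npz',W=W,img=c['img'])
    C=-np.array(c['R']).T@c['t'];print(n,C.round(3),c['fx'])
    for t in ['fixture','flip_stop','latch_lever','hook_bar','carrier_block','carrier_nose','keeper','jar_glass_bead','spray_can','jar_corundum','flange']:
        r=viewer.recognise(t,c)
        for d in r[:1]:
            l,tp,R,b=[int(x) for x in d['rect']]
            p=W[tp:b+1,l:R+1].reshape(-1,3);m=np.nanmedian(p,0)
            print(t,round(d['score'],2),(l,tp,R,b),m.round(3))
    save(n+'.png',cv2.resize(c['img'],(800,600),interpolation=cv2.INTER_CUBIC))
E
```

```text
{'time_s': np.float64(0.0), 'qpos': array([ 1.14 ,  0.3  ,  1.522, -0.   ,  1.321, -0.067]), 'joint_vel': array([-0.002,  0.002, -0.002,  0.001,  0.003,  0.001]), 'tau': array([ 2.0000e-03, -5.3181e+01, -3.5275e+01,  7.1000e-02,  2.4000e-02,
       -0.0000e+00]), 'ee_pos': array([0.196, 0.514, 0.222]), 'eef_rot': array([-3.14 , -0.   ,  2.778]), 'force': array([-0.364,  0.343, -0.264]), 'moment': array([-0.007, -0.044, -0.055]), 'grip_force': np.float64(0.0), 'grip_width': np.float64(0.094)} 0.017
top [0.454 0.176 1.012] 410.3813749963832
fixture 0.89 (226, 152, 359, 213) [0.61  0.136 0.008]
latch_lever 0.65 (314, 154, 357, 187) [0.636 0.033 0.01 ]
hook_bar 0.47 (334, 154, 357, 180) [0.641 0.016 0.008]
carrier_block 0.56 (183, 257, 242, 285) [0.397 0.326 0.024]
carrier_nose 0.59 (184, 256, 248, 285) [0.398 0.32  0.023]
keeper 0.55 (187, 251, 248, 284) [0.405 0.318 0.022]
jar_glass_bead 0.76 (284, 106, 316, 145) [0.733 0.123 0.088]
spray_can 0.88 (237, 109, 267, 149) [0.718 0.231 0.07 ]
jar_corundum 0.72 (348, 263, 374, 289) [ 0.388 -0.014  0.088]
scene [ 0.012 -0.195  0.593] 419.7363217562107
fixture 0.78 (229, 176, 373, 269) [0.627 0.146 0.002]
flip_stop 0.63 (273, 209, 282, 240) [0.544 0.152 0.062]
latch_lever 0.73 (325, 169, 372, 229) [0.719 0.088 0.022]
hook_bar 0.72 (340, 174, 367, 213) [0.74  0.09  0.027]
carrier_block 0.62 (134, 223, 194, 285) [0.385 0.327 0.002]
carrier_nose 0.68 (275, 212, 286, 242) [0.545 0.149 0.051]
keeper 0.77 (131, 223, 189, 285) [0.381 0.333 0.002]
jar_glass_bead 0.94 (319, 159, 355, 210) [0.722 0.116 0.073]
spray_can 0.59 (280, 129, 305, 202) [0.711 0.224 0.065]
jar_corundum 0.9 (296, 299, 338, 360) [ 0.372 -0.028  0.061]
flange 0.66 (259, 272, 295, 307) [0.44  0.09  0.011]
```

View pics/top.png

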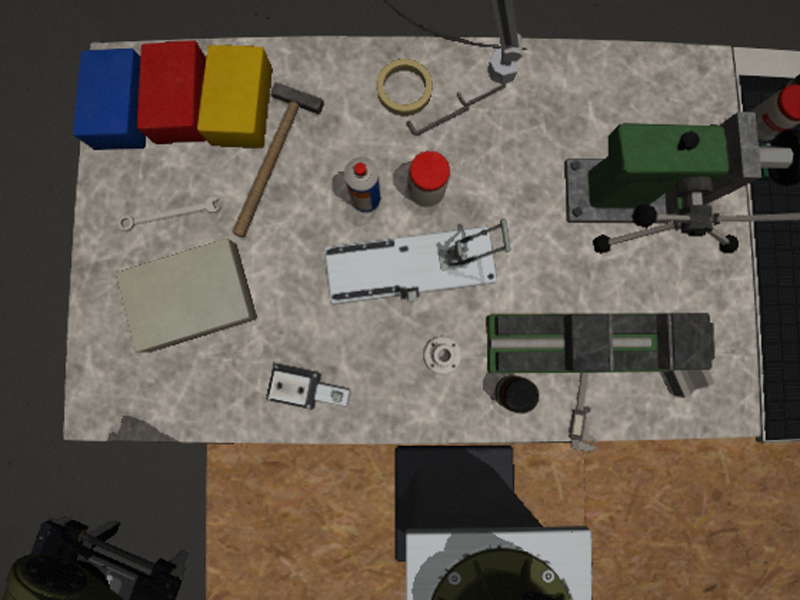

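View pics/scene.png

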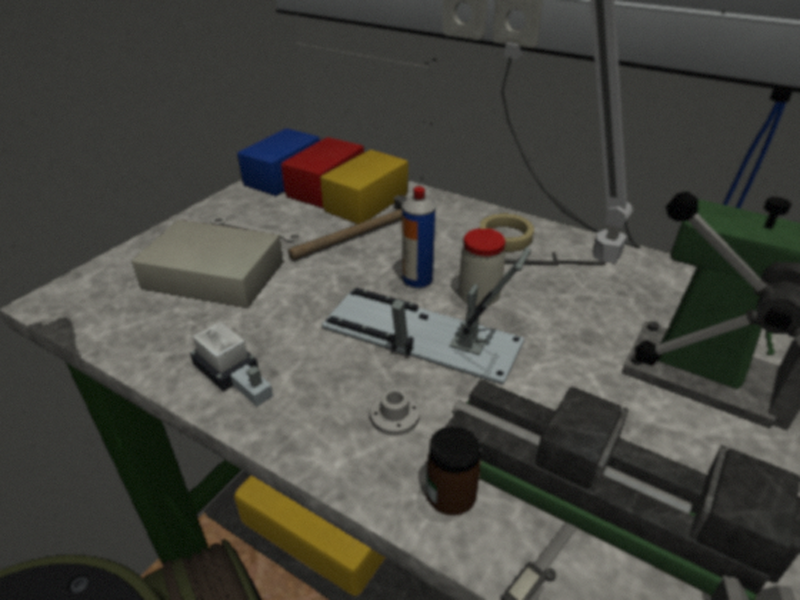

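The top view shows the fixture with its open end at the left (328,275), the latch at the right (460,250), and the hook bar thrown back at (508,235). The stop is upright on the near side at (408,293). The carrier is at (305,385), nose to the right. The flange (441,354) and the jars are clear of it.

Run:
```python
from h import *
d=np.load('top.npz');W=d['W'];I=d['img'].astype(int);g=I.mean(2)
sub=W[150:216,222:362];z=sub[...,2]
print('depth noise bench',np.nanstd(W[215:235,230:290,2]),np.nanmedian(W[215:235,230:290,2]))
# plate: bright, low saturation
G=g[150:216,222:362];sat=(I.max(2)-I.min(2))[150:216,222:362]
m=(np.abs(z-0.010)<0.006)&(G>135)
n,l,s,_=cv2.connectedComponentsWithStats(m.astype(np.uint8));k=1+s[1:,4].argmax()
p=sub[l==k];r=cv2.minAreaRect((p[:,:2]*1000).astype(np.float32));print('plate',r,len(p),np.median(p[:,2]),cv2.boxPoints(r).round(0).tolist())
rail=(G<75)&(z>0.012)&(z<0.028)
n,l,s,_=cv2.connectedComponentsWithStats(rail.astype(np.uint8))
for k in range(1,n):
    if s[k,4]>25:
        p=sub[l==k];r=cv2.minAreaRect((p[:,:2]*1000).astype(np.float32));print('dark',s[k],np.round(r[0],1),np.round(r[1],1),round(r[2],1),np.median(p,0).round(3))
# carrier
sub=W[248:292,180:252];G2=g[248:292,180:252];z=sub[...,2]
for lo,hi,nm in((.05,.062,'block'),(.018,.03,'body+nose'),(.036,.05,'keeper')):
    m=(z>lo)&(z<hi)
    n,l,s,_=cv2.connectedComponentsWithStats(m.astype(np.uint8))
    for k in range(1,n):
        if s[k,4]>4:
            p=sub[l==k];r=cv2.minAreaRect((p[:,:2]*1000).astype(np.float32));print(nm,s[k],np.round(r[0],1),np.round(r[1],1),round(r[2],1),np.median(p,0).round(3))
a=cv2.resize(d['img'][145:220,215:365].astype(np.uint8),(800,400),interpolation=cv2.INTER_CUBIC)
s=np.load('scene.npz')['img'][165:275,220:380];b=cv2.resize(s,(290,200),interpolation=cv2.INTER_CUBIC)
e=cv2.resize(d['img'][245:292,178:254],(320,200),interpolation=cv2.INTER_CUBIC)
o=np.zeros((600,800,3),np.uint8);o[:400]=a;o[400:,:290]=b;o[400:,300:620]=e;save('c.png',o)
```

```text
depth noise bench 0.0018367920868061463 0.00018401210302320715
plate ((606.2612915039062, 152.0897674560547), (99.03195190429688, 291.818359375), 7.154964447021484) 3107 0.01017356089980285 [[539.0, 291.0], [575.0, 1.0], [674.0, 13.0], [637.0, 303.0]]
dark [  7  19  47   9 150] [635.8 237.4] [ 10.7 115. ] 7.3 [0.634 0.238 0.02 ]
dark [89 26  5  9 27] [617.3  87.1] [19.8 10.1] 0.8 [0.617 0.087 0.015]
dark [ 12  51  41   9 130] [555.3 231.4] [ 9.3 98.4] 7.5 [0.555 0.232 0.02 ]
block [  8  11  30  25 489] [398.2 348.8] [61.5 45.6] 79.0 [0.398 0.349 0.056]
block [56 28  3  2  5] [385.4 268.8] [4.7 2.4] 89.9 [0.384 0.269 0.05 ]
body+nose [  6   7  59  31 531] [393.3 322.8] [134.1  60.8] 79.0 [0.391 0.312 0.024]
body+nose [15 19  3  5 10] [401.2 370.3] [9.6 4.7] 22.0 [0.401 0.369 0.026]
body+nose [30 22  3  5 11] [394.1 333.5] [9.6 4.8] 0.1 [0.394 0.334 0.025]
keeper [13 19  2  5  6] [402.3 371.4] [2.1 9.9] 80.2 [0.401 0.372 0.047]
keeper [53 27  6  6 23] [383.  272.6] [11.7 11.6] 89.5 [0.384 0.274 0.048]
```

View pics/c.png

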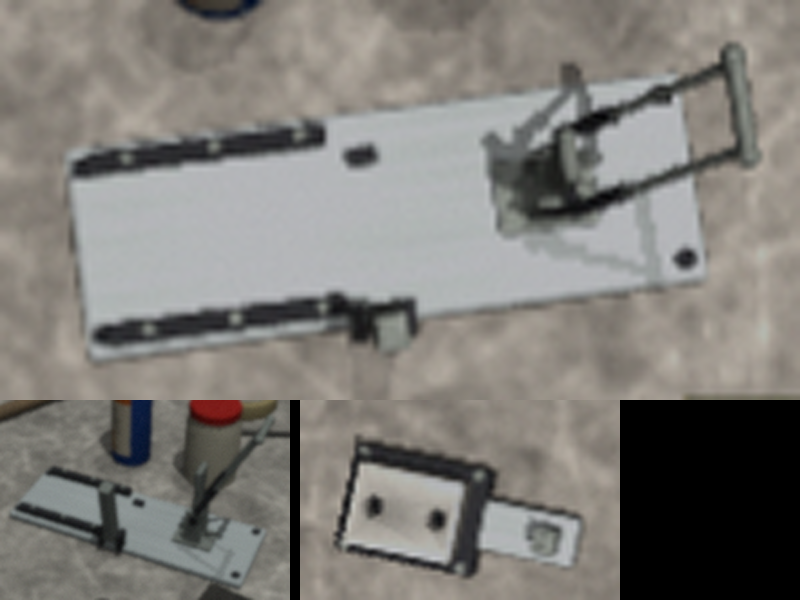

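Both rails, the upright stop (390,325) and the lever and bail with its bar at (740,105) show clearly. The carrier's nose and keeper are on its right. The measured sizes match the given ones: plate 99x292, block 61x46, rail spacing 80. I'll now express everything in the fixture frame.

```bash
cat >> h.py <<'E'
a=np.deg2rad(97.2);O=np.array([.604,.169,0])
RF=np.array([[np.cos(a),-np.sin(a),0],[np.sin(a),np.cos(a),0],[0,0,1]])
toF=lambda W:(np.asarray(W)-O)@RF
toW=lambda p:O+np.asarray(p)@RF.T
def step(fx,fy,fz):  # fixture-frame mm displacement -> tool d's for current pose
    from scipy.spatial.transform import Rotation as Ro
    T=Ro.from_euler('xyz',telemetry.get_obs()['eef_rot']).as_matrix()
    return T.T@RF@np.array([fx,fy,fz])/100
def tcpF():
    o=telemetry.get_obs();return toF(o['ee_pos'])*1000,o
E
python3 - <<'E'
from h import *
for n in('top','scene'):
    W=np.load(n+'.npz')['W'];F=toF(W)*1000;P=F.reshape(-1,3);P=P[~np.isnan(P[:,0])]
    print(n)
    for nm,c,r,zlo,zhi in(('can',(47,-121),60,20,160),('jar',(-62,-122),55,20,107),('cantop',(47,-121),40,150,185)):
        q=P[(np.hypot(P[:,0]-c[0],P[:,1]-c[1])<r)&(P[:,2]>zlo)&(P[:,2]<zhi)]
        if len(q): print(nm,len(q),np.percentile(q,[3,50,97],axis=0).round(0).tolist())
    q=P[(P[:,0]>-25)&(P[:,0]<10)&(P[:,1]>20)&(P[:,1]<75)&(P[:,2]>28)]
    for lo in range(30,110,15):
        s=q[(q[:,2]>lo)&(q[:,2]<lo+15)]
        if len(s):print('stop z',lo,len(s),s.min(0).round(0),s.max(0).round(0))
    q=P[(P[:,0]>-240)&(P[:,0]<-40)&(abs(P[:,1])<32)&(P[:,2]>28)]
    for lo in range(30,190,10):
        s=q[(q[:,2]>lo)&(q[:,2]<lo+10)]
        if len(s):
            for nm,m in(('mid',abs(s[:,1])<11),('rod',abs(s[:,1])>=11)):
                if m.sum()>1:print('latch z',lo,nm,m.sum(),np.percentile(s[m][:,0],[5,50,95]).round(0))
E
```

```text
top
can 679 [[21.0, -150.0, 30.0], [44.0, -114.0, 144.0], [68.0, -103.0, 156.0]]
jar 351 [[-91.0, -146.0, 26.0], [-53.0, -106.0, 79.0], [-30.0, -98.0, 107.0]]
cantop 226 [[29.0, -145.0, 150.0], [44.0, -125.0, 154.0], [60.0, -113.0, 173.0]]
stop z 30 33 [-24.  43.  30.] [ 4. 58. 42.]
stop z 45 6 [-16.  46.  45.] [-3. 57. 58.]
stop z 60 4 [-10.  51.  63.] [-3. 54. 74.]
stop z 75 3 [-14.  51.  75.] [-8. 54. 88.]
stop z 90 45 [-17.  56.  96.] [ -3.  72. 105.]
stop z 105 2 [-12.  59. 106.] [ -6.  64. 106.]
latch z 30 mid 2 [-84. -83. -82.]
latch z 30 rod 3 [-86. -84. -82.]
latch z 40 mid 5 [-87. -86. -85.]
latch z 40 rod 3 [-89. -87. -82.]
latch z 50 mid 23 [-94. -88. -83.]
latch z 50 rod 17 [-95. -89. -84.]
latch z 60 mid 7 [-97. -89. -88.]
latch z 60 rod 10 [-97. -95. -92.]
latch z 70 mid 3 [-90. -89. -88.]
latch z 70 rod 13 [-102. -100.  -97.]
latch z 80 mid 5 [-89. -89. -88.]
latch z 80 rod 17 [-107. -104. -100.]
latch z 90 mid 5 [-89. -89. -88.]
latch z 90 rod 28 [-112. -109.  -93.]
latch z 100 mid 17 [-95. -89. -88.]
latch z 100 rod 22 [-120. -116.  -95.]
latch z 110 mid 22 [-96. -9
[... 1193 characters left out ...]
102.  -97.  -94.]
latch z 70 mid 24 [-96. -94. -90.]
latch z 70 rod 25 [-107. -101.  -98.]
latch z 80 mid 18 [-96. -95. -90.]
latch z 80 rod 35 [-111. -106. -100.]
latch z 90 mid 16 [-101.  -96.  -93.]
latch z 90 rod 39 [-116. -110.  -90.]
latch z 100 mid 26 [-97. -96. -89.]
latch z 100 rod 34 [-119. -115.  -91.]
latch z 110 mid 16 [-95. -92. -90.]
latch z 110 rod 26 [-126. -122.  -99.]
latch z 120 rod 21 [-130. -127. -124.]
latch z 130 rod 23 [-136. -132. -129.]
latch z 140 rod 23 [-140. -137. -134.]
latch z 150 rod 20 [-146. -142. -139.]
latch z 160 rod 15 [-150. -148. -144.]
latch z 170 mid 33 [-157. -155. -151.]
latch z 170 rod 49 [-158. -154. -150.]
latch z 180 rod 2 [-153. -153. -152.]
```

>>> step_arm(
  plan=[
    {"dx": -0.4147,"dy": -0.2329,"claw": 1},
    {"dx": -0.4147,"dy": -0.2329,"claw": 1},
    {"dx": -0.4147,"dy": -0.2329,"claw": 1},
    {"dx": -0.4147,"dy": -0.2329,"claw": 1},
    {"dx": -0.4147,"dy": -0.2329,"claw": 1},
    {"dx": -0.4147,"dy": -0.2329,"claw": 1},
    {"dx": -0.4147,"dy": -0.2329,"claw": 1},
    {"dx": -0.4147,"dy": -0.2329,"claw": 1},
    {"dx": -0.4147,"dy": -0.2329,"claw": 1},
    {"dx": -0.4147,"dy": -0.2329,"claw": 1},
  ],
)

```text
$.plan[0]: bad value
```

>>> step_arm(
  plan=[
    {"rz": 0.09,"claw": 1},
    {"rz": 0.09,"claw": 1},
    {"rz": 0.09,"claw": 1},
    {"rz": 0.09,"claw": 1},
    {"rz": 0.09,"claw": 1},
    {"rz": 0.09,"claw": 1},
    {"rz": 0.09,"claw": 1},
    {"rz": 0.059,"claw": 1},
    {"claw": 1},
  ],
)

```text
$.plan[0]: bad value
```

Run:
```python
from h import *
p,o=tcpF();print(p.round(1),o['eef_rot'].round(3),o['qpos'].round(2),o['time_s'],o['grip_width'],step(*(np.array([-7,105,97])-p)).round(3))
```

```text
[393.4 361.8 222.4] [ 3.142 -0.     2.778] [ 1.14  0.3   1.52  0.    1.32 -0.07] 1.2 0.09426484985653619 [-4.149 -2.327  1.254]
```

>>> step_arm(
  plan=[
    {"dx": -0.41,"dy": -0.23,"dz": 0,"rx": 0,"ry": 0,"rz": 0,"claw": 1},
    {"dx": -0.41,"dy": -0.23,"dz": 0,"rx": 0,"ry": 0,"rz": 0,"claw": 1},
    {"dx": -0.41,"dy": -0.23,"dz": 0,"rx": 0,"ry": 0,"rz": 0,"claw": 1},
    {"dx": -0.41,"dy": -0.23,"dz": 0,"rx": 0,"ry": 0,"rz": 0,"claw": 1},
    {"dx": -0.41,"dy": -0.23,"dz": 0,"rx": 0,"ry": 0,"rz": 0,"claw": 1},
    {"dx": -0.41,"dy": -0.23,"dz": 0,"rx": 0,"ry": 0,"rz": 0,"claw": 1},
    {"dx": -0.41,"dy": -0.23,"dz": 0,"rx": 0,"ry": 0,"rz": 0,"claw": 1},
    {"dx": -0.41,"dy": -0.23,"dz": 0,"rx": 0,"ry": 0,"rz": 0,"claw": 1},
    {"dx": -0.41,"dy": -0.23,"dz": 0,"rx": 0,"ry": 0,"rz": 0,"claw": 1},
    {"dx": -0.41,"dy": -0.23,"dz": 0,"rx": 0,"ry": 0,"rz": 0,"claw": 1},
  ],
)

```text
time_s: 2.2
ee_pos: [0.498, 0.1514, 0.2227]
eef_rot: [3.141, 0.0, 2.778]
force: [0.5, 1.0, -0.8]
grip_width: 0.0175
grip_force: 0.0
```

>>> step_arm(
  plan=[
    {"dx": 0,"dy": 0,"dz": 0,"rx": 0,"ry": 0,"rz": 0.09,"claw": 1},
    {"dx": 0,"dy": 0,"dz": 0,"rx": 0,"ry": 0,"rz": 0.09,"claw": 1},
    {"dx": 0,"dy": 0,"dz": 0,"rx": 0,"ry": 0,"rz": 0.09,"claw": 1},
    {"dx": 0,"dy": 0,"dz": 0,"rx": 0,"ry": 0,"rz": 0.09,"claw": 1},
    {"dx": 0,"dy": 0,"dz": 0,"rx": 0,"ry": 0,"rz": 0.09,"claw": 1},
    {"dx": 0,"dy": 0,"dz": 0,"rx": 0,"ry": 0,"rz": 0.09,"claw": 1},
    {"dx": 0,"dy": 0,"dz": 0,"rx": 0,"ry": 0,"rz": 0.09,"claw": 1},
    {"dx": 0,"dy": 0,"dz": 0,"rx": 0,"ry": 0,"rz": 0.059,"claw": 1},
    {"dx": 0,"dy": 0,"dz": 0,"rx": 0,"ry": 0,"rz": 0,"claw": 1},
  ],
)

```text
time_s: 3.1
ee_pos: [0.497, 0.1532, 0.2225]
eef_rot: [3.142, -0.0, 1.694]
force: [-0.5, 0.3, 0.1]
grip_width: 0.0006
grip_force: 0.0
```

Run:
```python
from h import *
p,o=tcpF();print(p.round(1),o['eef_rot'].round(3),o['qpos'].round(2),o['time_s'],o['grip_width'],step(*(np.array([-7,105,97])-p)).round(3))
```

```text
[ -2.3 108.1 222.5] [ 3.142 -0.     1.694] [0.23 0.23 1.61 0.   1.3  0.11] 3.1 0.0005632863259339184 [-0.047  0.031  1.255]
```

>>> step_arm(
  plan=[
    {"dx": -0.05,"dy": 0,"dz": 0.42,"rx": 0,"ry": 0,"rz": 0,"claw": 1},
    {"dx": 0,"dy": 0,"dz": 0.42,"rx": 0,"ry": 0,"rz": 0,"claw": 1},
    {"dx": 0,"dy": 0,"dz": 0.41,"rx": 0,"ry": 0,"rz": 0,"claw": 1},
    {"dx": 0,"dy": 0.2,"dz": 0,"rx": 0,"ry": 0,"rz": 0,"claw": 1},
    {"dx": 0,"dy": 0.2,"dz": 0,"rx": 0,"ry": 0,"rz": 0,"claw": 1},
    {"dx": 0,"dy": 0.2,"dz": 0,"rx": 0,"ry": 0,"rz": 0,"claw": 1},
    {"dx": 0,"dy": 0.2,"dz": 0,"rx": 0,"ry": 0,"rz": 0,"claw": 1},
    {"dx": 0,"dy": 0.18,"dz": 0,"rx": 0,"ry": 0,"rz": 0,"claw": 1},
    {"dx": 0,"dy": 0.05,"dz": 0.1,"rx": 0,"ry": 0,"rz": 0,"claw": 1},
    {"dx": 0,"dy": 0,"dz": 0.1,"rx": 0,"ry": 0,"rz": 0,"claw": 1},
  ],
)

```text
time_s: 4.1
ee_pos: [0.5998, 0.1609, 0.0763]
eef_rot: [-3.141, 0.0, 1.697]
force: [-0.4, 0.1, 0.9]
grip_width: 0.0005
grip_force: 0.3
```

>>> step_arm(
  plan=[
    {"dx": 0,"dy": 0,"dz": 0.1,"rx": 0,"ry": 0,"rz": 0,"claw": 1},
    {"dx": 0,"dy": 0,"dz": 0.1,"rx": 0,"ry": 0,"rz": 0,"claw": 1},
    {"dx": 0,"dy": 0,"dz": 0.06,"rx": 0,"ry": 0,"rz": 0,"claw": 1},
    {"dx": 0,"dy": 0,"dz": 0.02,"rx": 0,"ry": 0,"rz": 0,"claw": 1},
  ],
)

```text
time_s: 4.5
ee_pos: [0.5993, 0.161, 0.049]
eef_rot: [-3.14, 0.0, 1.696]
force: [-7.8, -1.4, 12.6]
grip_width: 0.0006
grip_force: 6.2
```

Run:
```python
from h import *
p,o=tcpF();print(p.round(1),o['force'].round(1))
c=viewer.camera('top');F=toF(cloud(c)).reshape(-1,3)*1000
q=F[(abs(F[:,0]+7)<4)&(abs(F[:,1]-10)<55)&(F[:,2]>15)]
q=q[q[:,2]<130];h=np.digitize(q[:,1],range(-40,70,10))
for k in np.unique(h):print(-50+10*k,np.percentile(q[h==k,2],[10,50,90]).round(0))
```

```text
[-7.4  5.7 49. ] [-7.8 -1.4 12.6]
```

>>> step_arm(
  plan=[
    {"dx": 0,"dy": 0,"dz": -0.4,"rx": 0,"ry": 0,"rz": 0,"claw": 1},
    {"dx": 0,"dy": 0,"dz": -0.45,"rx": 0,"ry": 0,"rz": 0,"claw": 1},
    {"dx": 0,"dy": 0,"dz": -0.45,"rx": 0,"ry": 0,"rz": 0,"claw": 0.15},
    {"dx": 0.353,"dy": -0.293,"dz": 0,"rx": 0,"ry": 0,"rz": 0,"claw": 0.15},
    {"dx": 0.353,"dy": -0.293,"dz": 0,"rx": 0,"ry": 0,"rz": 0,"claw": 0.15},
    {"dx": 0.353,"dy": -0.293,"dz": 0,"rx": 0,"ry": 0,"rz": 0,"claw": 0.15},
    {"dx": 0.353,"dy": -0.293,"dz": 0,"rx": 0,"ry": 0,"rz": 0,"claw": 0.15},
    {"dx": 0.353,"dy": -0.293,"dz": 0,"rx": 0,"ry": 0,"rz": 0,"claw": 0.15},
    {"dx": 0.353,"dy": -0.293,"dz": 0,"rx": 0,"ry": 0,"rz": 0,"claw": 0.15},
    {"dx": 0,"dy": 0,"dz": 0,"rx": 0,"ry": 0,"rz": 0.09,"claw": 0.15},
  ],
)

```text
time_s: 5.55
ee_pos: [0.3957, 0.3521, 0.1797]
eef_rot: [-3.141, -0.001, 1.558]
force: [0.7, -0.7, -0.7]
grip_width: 0.0611
grip_force: 0.0
```

>>> step_arm(
  plan=[
    {"dx": 0,"dy": 0,"dz": 0,"rx": 0,"ry": 0,"rz": 0.09,"claw": 0.15},
    {"dx": 0,"dy": 0,"dz": 0,"rx": 0,"ry": 0,"rz": 0.022,"claw": 0.15},
    {"dx": 0,"dy": 0,"dz": 0,"rx": 0,"ry": 0,"rz": 0,"claw": 0.15},
  ],
)

```text
time_s: 5.85
ee_pos: [0.3989, 0.3493, 0.1795]
eef_rot: [3.142, -0.0, 1.378]
force: [0.2, 0.4, 0.3]
grip_width: 0.0798
grip_force: 0.0
```

Run:
```python
from h import *
o=telemetry.get_obs();print(o['ee_pos'].round(4),o['eef_rot'].round(3),o['grip_width'])
D=np.array([.398,.349,.045])-o['ee_pos'];D=RF.T@D*1000;print('tool d',step(*D).round(3))
c=viewer.camera('top');F=toF(cloud(c)).reshape(-1,3)*1000
q=F[(abs(F[:,0]+7)<4)&(abs(F[:,1]-10)<55)&(F[:,2]>15)]
h=np.digitize(q[:,1],range(-40,70,10))
for k in np.unique(h):print(-50+10*k,np.percentile(q[h==k,2],[10,50,90]).round(0))
q=F[(abs(F[:,0]+7)<30)&(abs(F[:,1]-0)<30)&(F[:,2]>24)&(F[:,2]<40)];print('bar x',np.percentile(q[:,0],[2,50,98]),q[:,1].min())
```

```text
[0.3989 0.3493 0.1795] [ 3.142 -0.     1.378] 0.07976654585302063
tool d [-0.005 -0.008  1.345]
-30 [30. 32. 34.]
-20 [30. 31. 35.]
-10 [30. 32. 34.]
0 [30. 33. 34.]
10 [30. 33. 35.]
20 [30. 32. 34.]
30 [30. 32. 34.]
40 [31. 31. 33.]
50 [27. 32. 33.]
bar x [-16.18852864  -9.35165941  -2.70053367] -28.952853902903225
```

>>> step_arm(
  plan=[
    {"dx": -0.005,"dy": -0.008,"dz": 0.42,"rx": 0,"ry": 0,"rz": 0,"claw": 0.15},
    {"dx": 0,"dy": 0,"dz": 0.42,"rx": 0,"ry": 0,"rz": 0,"claw": 0.15},
    {"dx": 0,"dy": 0,"dz": 0.35,"rx": 0,"ry": 0,"rz": 0,"claw": 0.15},
    {"dx": 0,"dy": 0,"dz": 0.14,"rx": 0,"ry": 0,"rz": 0,"claw": 0.15},
    {"dx": 0,"dy": 0,"dz": 0,"rx": 0,"ry": 0,"rz": 0,"claw": 1},
    {"dx": 0,"dy": 0,"dz": 0,"rx": 0,"ry": 0,"rz": 0,"claw": 1},
    {"dx": 0,"dy": 0,"dz": 0,"rx": 0,"ry": 0,"rz": 0,"claw": 1},
    {"dx": 0,"dy": 0,"dz": 0,"rx": 0,"ry": 0,"rz": 0,"claw": 1},
    {"dx": 0,"dy": 0,"dz": 0,"rx": 0,"ry": 0,"rz": 0,"claw": 1},
  ],
  grip_force=35,
)

```text
time_s: 6.8
ee_pos: [0.3985, 0.3493, 0.0474]
eef_rot: [3.141, -0.001, 1.378]
force: [-0.8, -0.9, 8.1]
grip_width: 0.0445
grip_force: 35.0
```

>>> step_arm(
  plan=[
    {"dx": 0,"dy": 0,"dz": -0.2,"rx": 0,"ry": 0,"rz": 0,"claw": 1},
    {"dx": 0,"dy": 0,"dz": -0.4,"rx": 0,"ry": 0,"rz": 0,"claw": 1},
    {"dx": 0,"dy": 0,"dz": -0.4,"rx": 0,"ry": 0,"rz": -0.07,"claw": 1},
    {"dx": 0,"dy": 0,"dz": 0,"rx": 0,"ry": 0,"rz": -0.07,"claw": 1},
    {"dx": 0,"dy": 0,"dz": 0,"rx": 0,"ry": 0,"rz": -0.062,"claw": 1},
    {"dx": -0.16,"dy": 0.36,"dz": 0,"rx": 0,"ry": 0,"rz": 0,"claw": 1},
    {"dx": -0.16,"dy": 0.36,"dz": 0,"rx": 0,"ry": 0,"rz": 0,"claw": 1},
    {"dx": -0.16,"dy": 0.36,"dz": 0,"rx": 0,"ry": 0,"rz": 0,"claw": 1},
    {"dx": -0.16,"dy": 0.36,"dz": 0,"rx": 0,"ry": 0,"rz": 0,"claw": 1},
    {"dx": -0.16,"dy": 0.36,"dz": 0,"rx": 0,"ry": 0,"rz": 0,"claw": 1},
  ],
)

```text
time_s: 7.8
ee_pos: [0.5877, 0.2911, 0.1458]
eef_rot: [-3.14, 0.0, 1.696]
force: [0.7, 1.3, -6.4]
grip_width: 0.0447
grip_force: 35.0
```

>>> step_arm(
  plan=[
    {"dx": 0,"dy": 0,"dz": 0,"rx": 0,"ry": 0,"rz": 0,"claw": 1},
    {"dx": 0,"dy": 0,"dz": 0,"rx": 0,"ry": 0,"rz": 0,"claw": 1},
  ],
)

```text
time_s: 8.0
ee_pos: [0.5866, 0.2914, 0.1452]
eef_rot: [-3.139, 0.0, 1.694]
force: [0.8, 0.2, -6.4]
grip_width: 0.045
grip_force: 35.0
```

Run:
```python
from h import *
p,o=tcpF();print(p.round(1),o['eef_rot'].round(3),o['force'].round(1),o['grip_width'],step(*(np.array([125,0,60])-p)).round(3))
c=viewer.camera('scene');print(viewer.recognise('carrier_nose',c)[:1])
save('d.png',cv2.resize(c['img'][120:330,100:380],(800,600),interpolation=cv2.INTER_CUBIC))
F=toF(cloud(c)).reshape(-1,3)*1000
q=F[(F[:,0]>20)&(F[:,0]<83)&(abs(F[:,1])<40)&(F[:,2]>p[2]-50)&(F[:,2]<p[2]+10)];print('nose',np.percentile(q,[2,50,98],axis=0).round(0))
```

```text
[123.6   1.9 145.2] [-3.139  0.     1.694] [ 0.8  0.2 -6.4] 0.04496397528944798 [0.015 0.021 0.852]
[{'rect': [207.6, 149.4, 275.7, 194.4], 'score': 0.97}]
nose [[ 29.  -6. 100.]
 [ 48.  14. 120.]
 [ 81.  20. 146.]]
```

View pics/d.png

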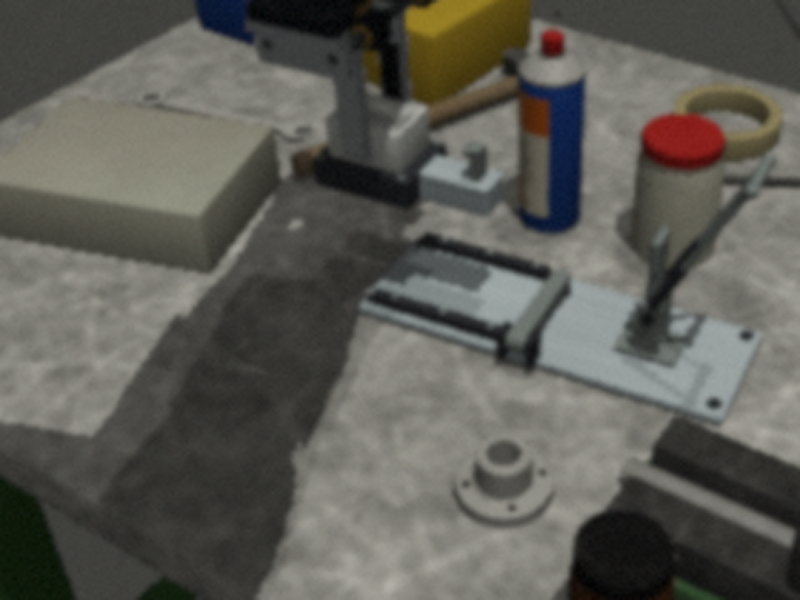

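The carrier (400,170) is held level with its nose to the latch, and the stop is down across the channel (535,310). I'll lower it into the channel.

>>> step_arm(
  plan=[
    {"dx": 0.015,"dy": 0.02,"dz": 0.35,"rx": 0,"ry": 0,"rz": 0,"claw": 1},
    {"dx": 0,"dy": 0,"dz": 0.3,"rx": 0,"ry": 0,"rz": 0,"claw": 1},
    {"dx": 0,"dy": 0,"dz": 0.15,"rx": 0,"ry": 0,"rz": 0,"claw": 1},
    {"dx": 0,"dy": 0,"dz": 0.05,"rx": 0,"ry": 0,"rz": 0,"claw": 1},
    {"dx": 0,"dy": 0,"dz": 0.025,"rx": 0,"ry": 0,"rz": 0,"claw": 1},
    {"dx": 0,"dy": 0,"dz": 0,"rx": 0,"ry": 0,"rz": 0,"claw": 1},
  ],
)

```text
time_s: 8.7
ee_pos: [0.589, 0.2941, 0.0602]
eef_rot: [3.14, -0.0, 1.696]
force: [-0.2, 0.7, -5.6]
grip_width: 0.0447
grip_force: 35.0
```

Run:
```python
from h import *
p,o=tcpF();print(p.round(1),o['eef_rot'].round(3),o['force'].round(1),o['moment'].round(2))
```

```text
[126.   -0.7  60.2] [ 3.14  -0.     1.696] [-0.2  0.7 -5.6] [0.01 0.08 0.03]
```

>>> step_arm(
  plan=[
    {"dx": 0,"dy": 0,"dz": 0.02,"rx": 0,"ry": 0,"rz": 0,"claw": 1},
    {"dx": 0,"dy": 0,"dz": 0.01,"rx": 0,"ry": 0,"rz": 0,"claw": 1},
    {"dx": 0,"dy": 0,"dz": 0,"rx": 0,"ry": 0,"rz": 0,"claw": 1},
  ],
)

```text
time_s: 9.0
ee_pos: [0.5891, 0.294, 0.0575]
eef_rot: [3.14, -0.001, 1.695]
force: [-2.5, 0.3, 5.9]
grip_width: 0.0447
grip_force: 35.0
```

>>> step_arm(
  plan=[
    {"dx": -0.06,"dy": 0,"dz": -0.005,"rx": 0,"ry": 0,"rz": 0,"claw": 1},
    {"dx": -0.06,"dy": 0,"dz": 0,"rx": 0,"ry": 0,"rz": 0,"claw": 1},
    {"dx": -0.06,"dy": 0,"dz": 0,"rx": 0,"ry": 0,"rz": 0,"claw": 1},
    {"dx": -0.06,"dy": 0,"dz": 0,"rx": 0,"ry": 0,"rz": 0,"claw": 1},
    {"dx": -0.03,"dy": 0,"dz": 0,"rx": 0,"ry": 0,"rz": 0,"claw": 1},
    {"dx": 0,"dy": 0,"dz": 0,"rx": 0,"ry": 0,"rz": 0,"claw": 1},
  ],
)

```text
time_s: 9.6
ee_pos: [0.5927, 0.2664, 0.0575]
eef_rot: [3.14, -0.001, 1.695]
force: [0.3, 1.3, 5.1]
grip_width: 0.0446
grip_force: 35.0
```

>>> step_arm(
  plan=[
    {"dx": -0.02,"dy": 0,"dz": 0,"rx": 0,"ry": 0,"rz": 0,"claw": 1},
    {"dx": 0,"dy": 0,"dz": 0,"rx": 0,"ry": 0,"rz": 0,"claw": 1},
  ],
)

```text
time_s: 9.8
ee_pos: [0.5928, 0.2648, 0.0575]
eef_rot: [3.14, -0.001, 1.695]
force: [-0.3, 3.8, 6.0]
grip_width: 0.0451
grip_force: 35.0
```

>>> step_arm(
  plan=[
    {"dx": -0.015,"dy": 0,"dz": 0,"rx": 0,"ry": 0,"rz": 0,"claw": 1},
    {"dx": 0,"dy": 0,"dz": 0,"rx": 0,"ry": 0,"rz": 0,"claw": 1},
  ],
)

```text
time_s: 10.0
ee_pos: [0.593, 0.2635, 0.0576]
eef_rot: [3.139, -0.001, 1.695]
force: [-0.1, 4.0, 5.2]
grip_width: 0.0451
grip_force: 35.0
```

>>> step_arm(
  plan=[
    {"dx": -0.015,"dy": 0,"dz": 0,"rx": 0,"ry": 0,"rz": 0,"claw": 1},
    {"dx": 0,"dy": 0,"dz": 0,"rx": 0,"ry": 0,"rz": 0,"claw": 1},
  ],
)

```text
time_s: 10.2
ee_pos: [0.5932, 0.262, 0.0575]
eef_rot: [3.139, -0.001, 1.695]
force: [-0.2, 3.8, 5.8]
grip_width: 0.0445
grip_force: 35.0
```

>>> step_arm(
  plan=[
    {"dx": -0.01,"dy": 0,"dz": 0,"rx": 0,"ry": 0,"rz": 0,"claw": 1},
    {"dx": 0,"dy": 0,"dz": 0,"rx": 0,"ry": 0,"rz": 0,"claw": 1},
  ],
)

```text
time_s: 10.4
ee_pos: [0.5933, 0.2611, 0.0576]
eef_rot: [3.139, -0.001, 1.695]
force: [-1.4, 4.1, 5.4]
grip_width: 0.0444
grip_force: 35.0
```

>>> step_arm(
  plan=[
    {"dx": -0.015,"dy": 0,"dz": 0,"rx": 0,"ry": 0,"rz": 0,"claw": 1},
    {"dx": 0,"dy": 0,"dz": 0,"rx": 0,"ry": 0,"rz": 0,"claw": 1},
  ],
)

```text
time_s: 10.6
ee_pos: [0.5934, 0.2599, 0.0575]
eef_rot: [3.139, -0.002, 1.695]
force: [-0.2, 7.5, 5.4]
grip_width: 0.0449
grip_force: 35.0
```

>>> step_arm(
  plan=[
    {"dx": -0.01,"dy": 0,"dz": 0,"rx": 0,"ry": 0,"rz": 0,"claw": 1},
    {"dx": 0,"dy": 0,"dz": 0,"rx": 0,"ry": 0,"rz": 0,"claw": 1},
  ],
)

```text
time_s: 10.8
ee_pos: [0.5934, 0.2597, 0.0576]
eef_rot: [3.139, -0.003, 1.696]
force: [-1.3, 12.3, 4.7]
grip_width: 0.0449
grip_force: 35.0
```

Run:
```python
from h import *
p,o=tcpF();print(p.round(1),o['force'].round(1),o['time_s'])
c=viewer.camera('scene')
save('e.png',cv2.resize(c['img'][150:270,210:370],(800,600),interpolation=cv2.INTER_CUBIC))
```

```text
[91.3 -0.8 57.6] [-1.3 12.3  4.7] 10.8
```

View pics/e.png

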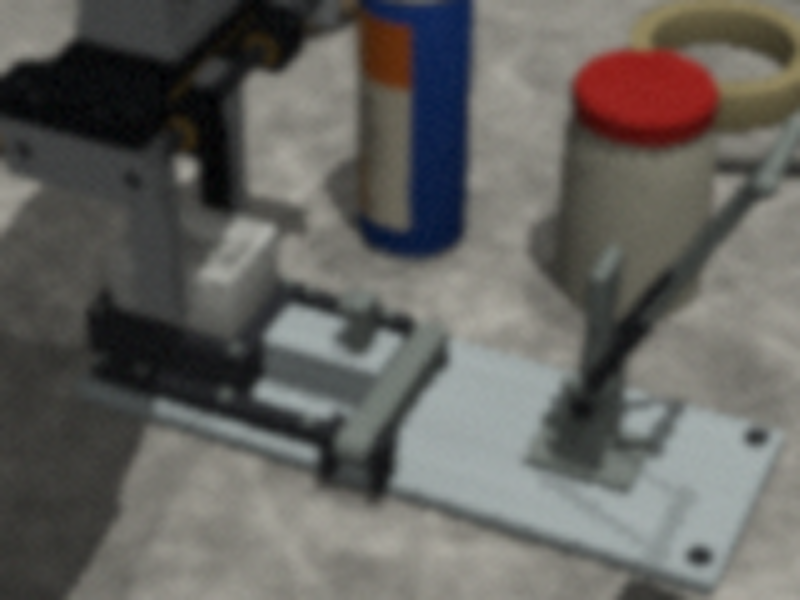

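The carrier's nose sits against the lowered stop (contact force 12 N), with the keeper at (360,325). The contact shows that my origin was 2.5 mm off along x, so I'll correct it and then release.

>>> step_arm(
  plan=[
    {"dx": 0.01,"dy": 0,"dz": 0,"rx": 0,"ry": 0,"rz": 0,"claw": 0.3},
    {"dx": 0,"dy": 0,"dz": 0,"rx": 0,"ry": 0,"rz": 0,"claw": 0.3},
    {"dx": 0,"dy": 0,"dz": 0,"rx": 0,"ry": 0,"rz": 0,"claw": 0.3},
    {"dx": 0,"dy": 0,"dz": -0.2,"rx": 0,"ry": 0,"rz": 0,"claw": 0.3},
    {"dx": 0,"dy": 0,"dz": -0.45,"rx": 0,"ry": 0,"rz": 0,"claw": 0.3},
    {"dx": 0,"dy": 0,"dz": -0.45,"rx": 0,"ry": 0,"rz": 0,"claw": 0.3},
    {"dx": 0,"dy": 0,"dz": -0.45,"rx": 0,"ry": 0,"rz": 0,"claw": 0.3},
    {"dx": 0,"dy": 0,"dz": -0.1,"rx": 0,"ry": 0,"rz": 0,"claw": 0.25},
    {"dx": 0,"dy": 0,"dz": 0,"rx": 0,"ry": 0,"rz": 0,"claw": 0.25},
  ],
)

```text
time_s: 11.75
ee_pos: [0.5934, 0.2593, 0.223]
eef_rot: [3.139, -0.001, 1.695]
force: [-1.0, -0.5, -0.7]
grip_width: 0.0701
grip_force: 0.0
```

```bash
sed -i 's/O=np.array(\[.604,.169,0\])/O=np.array([.6043,.1665,0])/' h.py
python3 - <<'E'
from h import *
p,o=tcpF();print(p.round(1),o['force'].round(1),o['time_s'],o['grip_width'],o['eef_rot'].round(3))
for n in('top','scene'):
    F=toF(np.load(n+'.npz')['W']).reshape(-1,3)*1000
    q=F[(abs(F[:,0]+150)<20)&(abs(F[:,1])<45)&(F[:,2]>164)&(F[:,2]<190)];print(n,'bar',np.percentile(q,[1,50,99],axis=0).round(1).tolist())
c=viewer.camera('top');F=toF(cloud(c)).reshape(-1,3)*1000
for nm,b in(('nose',(5,50,20,28,42)),('block',(55,135,40,58,75)),('keeper',(0,45,15,50,64)),('bar',(-180,-120,45,164,190))):
    q=F[(F[:,0]>b[0])&(F[:,0]<b[1])&(abs(F[:,1])<b[2])&(F[:,2]>b[3])&(F[:,2]<b[4])];print(nm,len(q),np.percentile(q,[2,50,98],axis=0).round(1).tolist() if len(q) else '')
print('to hook',step(*(np.array([-151,0,215])-p)).round(3))
E
```

```text
[ 93.4  -0.8 223. ] [-1.  -0.5 -0.7] 11.75 0.07005214774621979 [ 3.139e+00 -1.000e-03  1.695e+00]
top bar [[-155.2, -24.5, 164.9], [-150.2, -0.4, 178.2], [-143.9, 24.3, 182.2]]
scene bar [[-155.4, -20.5, 166.0], [-151.4, 8.0, 177.4], [-145.0, 25.2, 180.3]]
nose 28 [[5.3, -12.4, 29.4], [8.0, 1.5, 34.8], [13.7, 13.9, 37.9]]
block 21 [[65.6, -22.1, 61.9], [73.1, -17.3, 65.7], [79.3, -14.3, 69.2]]
keeper 10 [[11.1, -5.6, 57.3], [12.4, -1.5, 59.2], [15.3, 6.7, 63.3]]
bar 109 [[-155.3, -23.6, 165.6], [-150.1, -1.0, 177.9], [-144.1, 23.7, 181.4]]
to hook [-2.444 -0.005  0.081]
```

>>> step_arm(
  plan=[
    {"dx": -0.407,"dy": -0.005,"dz": 0,"rx": 0,"ry": 0,"rz": 0,"claw": 0.25},
    {"dx": -0.407,"dy": 0,"dz": 0,"rx": 0,"ry": 0,"rz": 0,"claw": 0.25},
    {"dx": -0.407,"dy": 0,"dz": 0,"rx": 0,"ry": 0,"rz": 0,"claw": 0.25},
    {"dx": -0.407,"dy": 0,"dz": 0,"rx": 0,"ry": 0,"rz": 0,"claw": 0.25},
    {"dx": -0.407,"dy": 0,"dz": 0,"rx": 0,"ry": 0,"rz": 0,"claw": 0.25},
    {"dx": -0.407,"dy": 0,"dz": 0,"rx": 0,"ry": 0,"rz": 0,"claw": 0.25},
    {"dx": 0,"dy": 0,"dz": 0,"rx": 0,"ry": 0,"rz": 0,"claw": 0.25},
    {"dx": 0,"dy": 0,"dz": 0,"rx": 0,"ry": 0,"rz": 0,"claw": 0.25},
  ],
)

```text
time_s: 12.6
ee_pos: [0.6222, 0.0165, 0.2193]
eef_rot: [-3.138, -0.001, 1.694]
force: [-0.1, -0.5, -0.5]
grip_width: 0.0704
grip_force: 0.0
```

Run:
```python
from h import *
p,o=tcpF();print(p.round(1),o['eef_rot'].round(3),o['time_s'])
c=viewer.camera('top');F=toF(cloud(c)).reshape(-1,3)*1000
for nm,b in(('nose',(-20,50,20,28,42)),('block',(55,135,40,58,75)),('keeper',(0,45,15,50,64)),('body',(40,150,40,28,39))):
    q=F[(F[:,0]>b[0])&(F[:,0]<b[1])&(abs(F[:,1])<b[2])&(F[:,2]>b[3])&(F[:,2]<b[4])];print(nm,len(q),np.percentile(q,[2,50,98],axis=0).round(1).tolist() if len(q) else '')
```

```text
[-151.1    1.   219.3] [-3.138e+00 -1.000e-03  1.694e+00] 12.6
nose 296 [[-12.9, -17.3, 29.3], [15.2, 2.0, 33.5], [48.8, 17.5, 37.7]]
block 469 [[66.0, -20.9, 60.7], [95.0, 1.0, 66.0], [124.3, 22.9, 69.5]]
keeper 34 [[11.2, -5.1, 52.7], [16.4, 1.7, 58.4], [22.4, 8.2, 62.3]]
body 387 [[41.8, -28.5, 29.4], [71.3, 6.8, 34.0], [134.4, 30.5, 37.9]]
```

>>> step_arm(
  plan=[
    {"dx": 0.005,"dy": 0.01,"dz": 0.2,"rx": 0,"ry": 0,"rz": 0,"claw": 0.25},
    {"dx": 0,"dy": 0,"dz": 0.17,"rx": 0,"ry": 0,"rz": 0,"claw": 0.25},
    {"dx": 0,"dy": 0,"dz": 0,"rx": 0,"ry": 0,"rz": 0,"claw": 1},
    {"dx": 0,"dy": 0,"dz": 0,"rx": 0,"ry": 0,"rz": 0,"claw": 1},
    {"dx": 0,"dy": 0,"dz": 0,"rx": 0,"ry": 0,"rz": 0,"claw": 1},
    {"dx": 0,"dy": 0,"dz": 0,"rx": 0,"ry": 0,"rz": 0,"claw": 1},
  ],
  grip_force=6,
)

```text
time_s: 13.25
ee_pos: [0.6239, 0.0181, 0.1853]
eef_rot: [3.14, 0.0, 1.696]
force: [1.6, 0.9, -0.3]
grip_width: 0.049
grip_force: 6.0
```

Run:
```python
from h import *
p,o=tcpF();print(p.round(1),o['force'].round(1),o['grip_width'])
P=np.array([-89.5,64]);h=np.array([-150.7,174])
v=h-P;r=np.hypot(*v);f=np.arctan2(v[1],v[0]);fe=np.arcsin((42-64)/r);print(r,np.degrees(f))
A=np.linspace(f,fe,15);X=P+r*np.c_[np.cos(A),np.sin(A)]
for d in np.diff(X,axis=0):print((d[0]/100).round(3),(-d[1]/100).round(3))
print(X[-1])
```

```text
[-149.7   -0.9  185.3] [ 1.6  0.9 -0.3] 0.04902959259212408
125.87867174386612 119.08997185971651
0.184 -0.084
0.195 -0.053
0.201 -0.021
0.202 0.011
0.198 0.044
0.188 0.075
0.174 0.104
0.155 0.13
0.132 0.154
0.106 0.173
0.077 0.187
0.046 0.197
0.013 0.202
-0.019 0.202
[34.44127642 42.        ]
```

>>> step_arm(
  plan=[
    {"dx": 0.184,"dy": 0,"dz": -0.084,"rx": 0,"ry": 0,"rz": 0,"claw": 1},
    {"dx": 0.195,"dy": 0,"dz": -0.053,"rx": 0,"ry": 0,"rz": 0,"claw": 1},
    {"dx": 0.201,"dy": 0,"dz": -0.021,"rx": 0,"ry": 0,"rz": 0,"claw": 1},
    {"dx": 0.202,"dy": 0,"dz": 0.011,"rx": 0,"ry": 0,"rz": 0,"claw": 1},
    {"dx": 0.198,"dy": 0,"dz": 0.044,"rx": 0,"ry": 0,"rz": 0,"claw": 1},
    {"dx": 0.188,"dy": 0,"dz": 0.075,"rx": 0,"ry": 0,"rz": 0,"claw": 1},
    {"dx": 0.174,"dy": 0,"dz": 0.104,"rx": 0,"ry": 0,"rz": 0,"claw": 1},
  ],
)

```text
time_s: 13.95
ee_pos: [0.6068, 0.1521, 0.1771]
eef_rot: [3.141, 0.0, 1.696]
force: [1.7, -2.4, -2.6]
grip_width: 0.0489
grip_force: 6.0
```

Run:
```python
from h import *
p,o=tcpF();print(p.round(1),o['force'].round(1),o['grip_width'],o['time_s'])
c=viewer.camera('scene')
save('f.png',cv2.resize(c['img'][120:270,190:390],(800,600),interpolation=cv2.INTER_CUBIC))
```

```text
[-14.5  -0.6 177.1] [ 1.7 -2.4 -2.6] 0.04890533899852676 13.95
```

View pics/f.png

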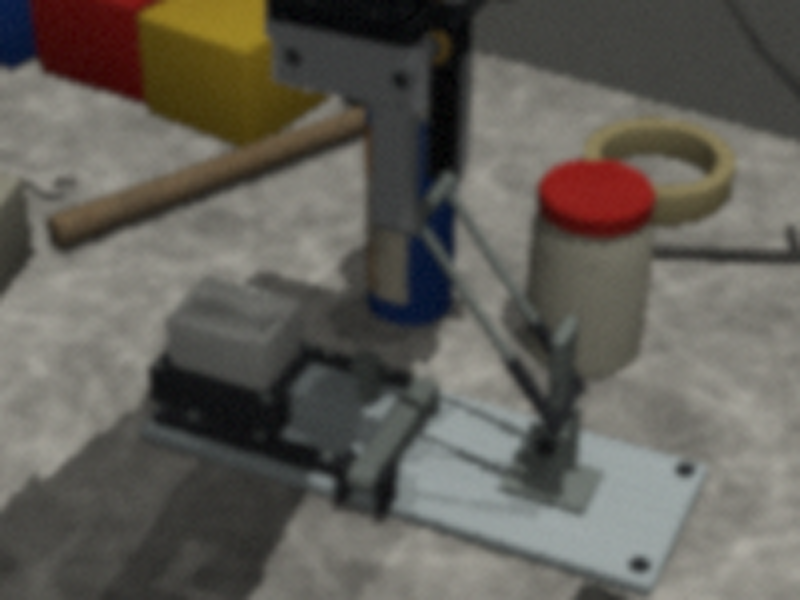

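The bar is held in the jaws (430,200), and the bail has come past upright with the carrier undisturbed. I'll continue the arc down.

>>> step_arm(
  plan=[
    {"dx": 0.155,"dy": -0.01,"dz": 0.13,"rx": 0,"ry": 0,"rz": 0,"claw": 1},
    {"dx": 0.132,"dy": 0,"dz": 0.154,"rx": 0,"ry": 0,"rz": 0,"claw": 1},
    {"dx": 0.106,"dy": 0,"dz": 0.173,"rx": 0,"ry": 0,"rz": 0,"claw": 1},
    {"dx": 0.077,"dy": 0,"dz": 0.187,"rx": 0,"ry": 0,"rz": 0,"claw": 1},
    {"dx": 0.046,"dy": 0,"dz": 0.197,"rx": 0,"ry": 0,"rz": 0,"claw": 1},
  ],
)

```text
time_s: 14.5
ee_pos: [0.5994, 0.2028, 0.0914]
eef_rot: [3.141, 0.0, 1.696]
force: [1.3, -1.4, -0.7]
grip_width: 0.0486
grip_force: 6.0
```

Run:
```python
from h import *
p,o=tcpF();print(p.round(1),o['force'].round(1),o['grip_width'],o['time_s'])
```

```text
[36.6  0.3 91.4] [ 1.3 -1.4 -0.7] 0.04857423169549627 14.5
```

>>> step_arm(
  plan=[
    {"dx": 0.01,"dy": 0,"dz": 0.2,"rx": 0,"ry": 0,"rz": 0,"claw": 1},
    {"dx": -0.02,"dy": 0,"dz": 0.18,"rx": 0,"ry": 0,"rz": 0,"claw": 1},
    {"dx": 0,"dy": 0,"dz": 0,"rx": 0,"ry": 0,"rz": 0,"claw": 1},
  ],
)

```text
time_s: 14.8
ee_pos: [0.5986, 0.2017, 0.0518]
eef_rot: [-3.139, -0.001, 1.695]
force: [3.6, 5.9, -0.5]
grip_width: 0.0474
grip_force: 6.5
```

Run:
```python
from h import *
p,o=tcpF();print(p.round(1),o['force'].round(1),o['grip_width'],o['time_s'])
```

```text
[35.7  1.3 51.8] [ 3.6  5.9 -0.5] 0.04742984730061873 14.8
```

>>> step_arm(
  plan=[
    {"dx": 0,"dy": 0,"dz": 0,"rx": 0,"ry": 0,"rz": 0,"claw": 0.3},
    {"dx": 0,"dy": 0,"dz": 0,"rx": 0,"ry": 0,"rz": 0,"claw": 0.3},
    {"dx": 0,"dy": 0,"dz": 0,"rx": 0,"ry": 0,"rz": 0,"claw": 0.3},
    {"dx": 0,"dy": 0,"dz": -0.1,"rx": 0,"ry": 0,"rz": 0,"claw": 0.3},
    {"dx": 0,"dy": 0,"dz": -0.4,"rx": 0,"ry": 0,"rz": 0,"claw": 0.3},
    {"dx": 0,"dy": 0,"dz": -0.45,"rx": 0,"ry": 0,"rz": 0,"claw": 0.3},
    {"dx": 0,"dy": 0,"dz": -0.25,"rx": 0,"ry": 0,"rz": 0,"claw": 1},
    {"dx": 0,"dy": 0,"dz": 0,"rx": 0,"ry": 0,"rz": 0,"claw": 1},
  ],
)

```text
time_s: 15.6
ee_pos: [0.6011, 0.2013, 0.1801]
eef_rot: [3.134, -0.001, 1.695]
force: [0.7, 0.3, 0.1]
grip_width: 0.0534
grip_force: 0.0
```

Run:
```python
from h import *
p,o=tcpF();print(p.round(1),o['force'].round(1),o['grip_width'],o['time_s'])
c=viewer.camera('scene')
save('g.png',cv2.resize(c['img'][150:270,210:370],(800,600),interpolation=cv2.INTER_CUBIC))
F=toF(cloud(c)).reshape(-1,3)*1000
q=F[(F[:,0]>24)&(F[:,0]<48)&(abs(F[:,1])>16)&(abs(F[:,1])<27)&(F[:,2]>27)&(F[:,2]<60)];print('balls',len(q),np.percentile(q,[2,50,98],axis=0).round(1).tolist())
q=F[(F[:,0]>-120)&(F[:,0]<-50)&(abs(F[:,1])<11)&(F[:,2]>75)&(F[:,2]<125)]
for lo in range(75,120,10):
    s=q[(q[:,2]>lo)&(q[:,2]<lo+10)]
    if len(s):print(lo,np.percentile(s[:,0],[5,50,95]).round(0))
```

```text
[ 34.9  -1.1 180.1] [0.7 0.3 0.1] 0.053355786949004766 15.6
balls 18 [[24.4, 16.2, 30.0], [27.5, 22.5, 40.3], [45.4, 26.0, 43.9]]
75 [-95. -94. -89.]
85 [-96. -95. -90.]
95 [-97. -96. -89.]
105 [-96. -94. -90.]
```

View pics/g.png

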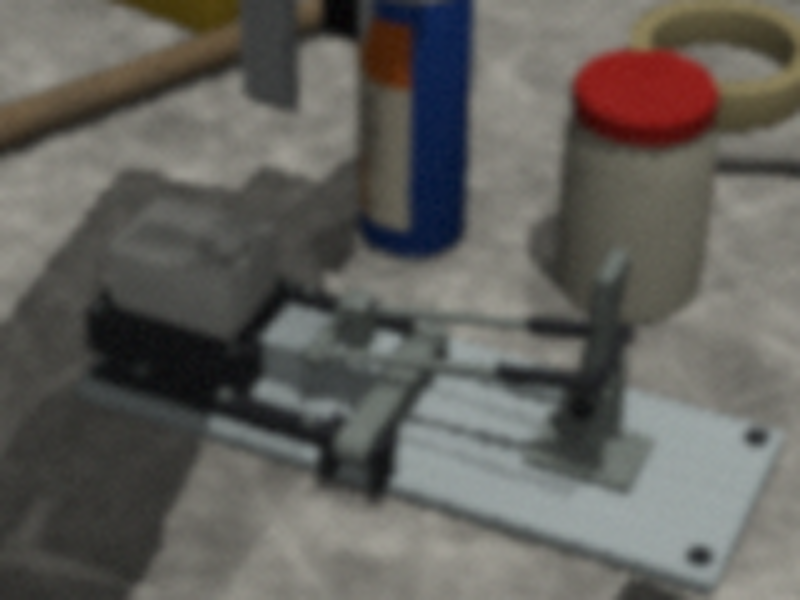

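The bail lies forward, with the bar behind the keeper (near ball at (312,355), resting on the nose). The lever is still upright at (605,330), so next I'll push it over with closed fingers.

>>> step_arm(
  plan=[
    {"dx": -0.32,"dy": -0.01,"dz": 0,"rx": 0,"ry": 0,"rz": 0,"claw": 1},
    {"dx": -0.32,"dy": 0,"dz": 0,"rx": 0,"ry": 0,"rz": 0,"claw": 1},
    {"dx": -0.31,"dy": 0,"dz": 0,"rx": 0,"ry": 0,"rz": 0,"claw": 1},
    {"dx": 0,"dy": 0,"dz": 0.3,"rx": 0,"ry": 0,"rz": 0,"claw": 1},
    {"dx": 0,"dy": 0,"dz": 0.32,"rx": 0,"ry": 0,"rz": 0,"claw": 1},
    {"dx": -0.1,"dy": 0,"dz": 0,"rx": 0,"ry": 0,"rz": 0,"claw": 1},
    {"dx": -0.08,"dy": 0,"dz": 0,"rx": 0,"ry": 0,"rz": 0,"claw": 1},
  ],
)

```text
time_s: 16.35
ee_pos: [0.6126, 0.088, 0.1127]
eef_rot: [-3.14, 0.0, 1.696]
force: [0.4, -0.6, -0.0]
grip_width: 0.0003
grip_force: 0.0
```

Run:
```python
from h import *
p,o=tcpF();print(p.round(1),o['force'].round(1),o['grip_width'],o['eef_rot'].round(3))
```

```text
[-79.    1.6 112.7] [ 0.4 -0.6 -0. ] 0.00025072434642460885 [-3.14   0.     1.696]
```

>>> step_arm(
  plan=[
    {"dx": -0.13,"dy": 0,"dz": 0,"rx": 0,"ry": 0,"rz": 0,"claw": 1},
    {"dx": -0.135,"dy": 0,"dz": 0,"rx": 0,"ry": 0,"rz": 0,"claw": 1},
    {"dx": -0.06,"dy": 0,"dz": 0.04,"rx": 0,"ry": 0,"rz": 0,"claw": 1},
    {"dx": -0.06,"dy": 0,"dz": 0.04,"rx": 0,"ry": 0,"rz": 0,"claw": 1},
    {"dx": -0.05,"dy": 0,"dz": 0.055,"rx": 0,"ry": 0,"rz": 0,"claw": 1},
    {"dx": -0.045,"dy": 0,"dz": 0.055,"rx": 0,"ry": 0,"rz": 0,"claw": 1},
    {"dx": 0,"dy": 0,"dz": 0,"rx": 0,"ry": 0,"rz": 0,"claw": 1},
  ],
)

```text
time_s: 17.05
ee_pos: [0.6183, 0.0406, 0.0926]
eef_rot: [-3.14, -0.0, 1.695]
force: [0.7, 0.2, 1.0]
grip_width: 0.0004
grip_force: 0.1
```

Run:
```python
from h import *
p,o=tcpF();print(p.round(1),o['force'].round(1),o['time_s'])
c=viewer.camera('scene')
save('i.png',cv2.resize(c['img'][150:270,210:370],(800,600),interpolation=cv2.INTER_CUBIC))
```

```text
[-126.7    1.9   92.6] [0.7 0.2 1. ] 17.05
```

View pics/i.png

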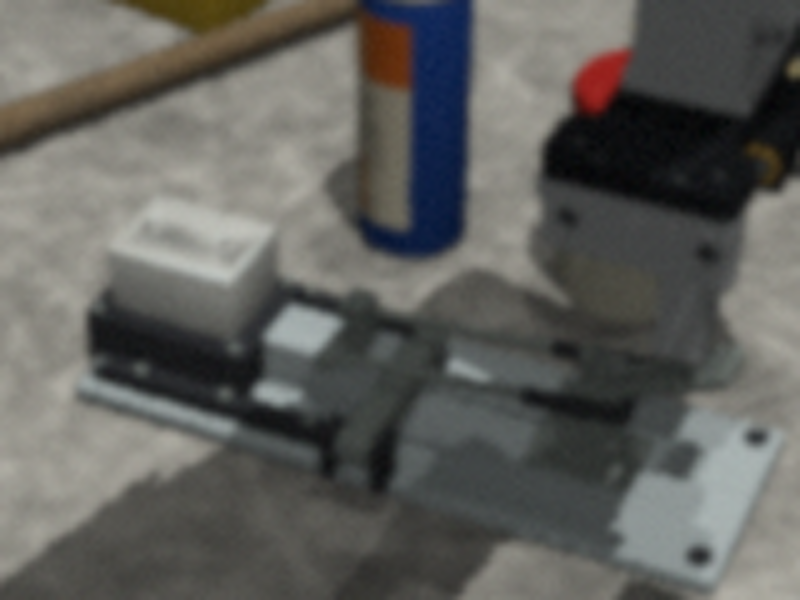

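>>> step_arm(
  plan=[
    {"dx": -0.025,"dy": 0,"dz": 0.045,"rx": 0,"ry": 0,"rz": 0,"claw": 1},
    {"dx": -0.02,"dy": 0,"dz": 0.045,"rx": 0,"ry": 0,"rz": 0,"claw": 1},
    {"dx": -0.015,"dy": 0,"dz": 0.045,"rx": 0,"ry": 0,"rz": 0,"claw": 1},
    {"dx": 0,"dy": 0,"dz": 0,"rx": 0,"ry": 0,"rz": 0,"claw": 1},
  ],
)

```text
time_s: 17.5
ee_pos: [0.6191, 0.035, 0.0793]
eef_rot: [-3.14, -0.0, 1.695]
force: [-0.9, -0.1, 0.2]
grip_width: 0.0004
grip_force: 0.0
```

>>> step_arm(
  plan=[
    {"dx": -0.01,"dy": 0,"dz": 0.04,"rx": 0,"ry": 0,"rz": 0,"claw": 1},
    {"dx": 0,"dy": 0,"dz": 0.04,"rx": 0,"ry": 0,"rz": 0,"claw": 1},
    {"dx": 0,"dy": 0,"dz": 0,"rx": 0,"ry": 0,"rz": 0,"claw": 1},
  ],
)

```text
time_s: 17.8
ee_pos: [0.6193, 0.0342, 0.0715]
eef_rot: [-3.141, -0.0, 1.695]
force: [0.2, 0.4, -1.1]
grip_width: 0.0006
grip_force: 0.0
```

>>> step_arm(
  plan=[
    {"dx": 0,"dy": 0,"dz": 0.03,"rx": 0,"ry": 0,"rz": 0,"claw": 1},
    {"dx": 0,"dy": 0,"dz": 0.02,"rx": 0,"ry": 0,"rz": 0,"claw": 1},
    {"dx": 0,"dy": 0,"dz": 0,"rx": 0,"ry": 0,"rz": 0,"claw": 1},
  ],
)

```text
time_s: 18.1
ee_pos: [0.6196, 0.0342, 0.0673]
eef_rot: [3.142, 0.0, 1.696]
force: [-0.1, -1.1, 0.5]
grip_width: 0.0003
grip_force: 0.1
```

>>> step_arm(
  plan=[
    {"dx": 0,"dy": 0,"dz": 0.015,"rx": 0,"ry": 0,"rz": 0,"claw": 1},
    {"dx": 0,"dy": 0,"dz": 0,"rx": 0,"ry": 0,"rz": 0,"claw": 1},
  ],
)

```text
time_s: 18.3
ee_pos: [0.6198, 0.0342, 0.067]
eef_rot: [3.141, 0.0, 1.696]
force: [-5.9, -0.7, 12.6]
grip_width: 0.0004
grip_force: 6.2
```

At the end stop (12.6 N at exactly the expected height). I'll lift off and look.

>>> step_arm(
  plan=[
    {"dx": 0,"dy": 0,"dz": -0.2,"rx": 0,"ry": 0,"rz": 0,"claw": 1},
    {"dx": 0,"dy": 0,"dz": -0.45,"rx": 0,"ry": 0,"rz": 0,"claw": 1},
    {"dx": 0,"dy": 0,"dz": -0.45,"rx": 0,"ry": 0,"rz": 0,"claw": 1},
    {"dx": 0,"dy": 0,"dz": -0.3,"rx": 0,"ry": 0,"rz": 0,"claw": 1},
    {"dx": 0,"dy": -0.45,"dz": 0,"rx": 0,"ry": 0,"rz": 0,"claw": 1},
    {"dx": 0,"dy": -0.45,"dz": 0,"rx": 0,"ry": 0,"rz": 0,"claw": 1},
    {"dx": 0,"dy": -0.45,"dz": 0,"rx": 0,"ry": 0,"rz": 0,"claw": 1},
    {"dx": 0,"dy": -0.4,"dz": 0,"rx": 0,"ry": 0,"rz": 0,"claw": 1},
    {"dx": 0,"dy": 0,"dz": 0,"rx": 0,"ry": 0,"rz": 0,"claw": 1},
  ],
)

```text
time_s: 19.2
ee_pos: [0.4427, 0.0122, 0.2058]
eef_rot: [-3.141, -0.0, 1.695]
force: [0.8, 0.5, 0.1]
grip_width: 0.0007
grip_force: 0.0
```

Run:
```python
from h import *
p,o=tcpF();print(p.round(1),o['force'].round(1),o['time_s'])
t=viewer.camera('top');c=viewer.camera('scene')
b=cv2.resize(c['img'][170:260,225:365],(800,340),interpolation=cv2.INTER_CUBIC)
a=cv2.resize(t['img'][150:216,222:362],(800,260),interpolation=cv2.INTER_CUBIC)
save('j.png',np.vstack([a,b]))
F=toF(cloud(t)).reshape(-1,3)*1000
for nm,b in(('block',(55,135,40,58,75)),('keeper',(0,45,8,53,64)),('bar',(5,40,60,38,53)),('lever',(-175,-115,12,38,70))):
    q=F[(F[:,0]>b[0])&(F[:,0]<b[1])&(abs(F[:,1])<b[2])&(F[:,2]>b[3])&(F[:,2]<b[4])]
    if nm=='bar':q=q[abs(q[:,1])>10]
    print(nm,len(q),np.percentile(q,[2,50,98],axis=0).round(1).tolist() if len(q) else '')
F=toF(cloud(c)).reshape(-1,3)*1000
q=F[(F[:,0]>10)&(F[:,0]<48)&(abs(F[:,1])>16)&(abs(F[:,1])<28)&(F[:,2]>37)&(F[:,2]<60)];print('balls',len(q),np.percentile(q,[2,50,98],axis=0).round(1).tolist())
```

```text
[-132.8  179.7  205.8] [0.8 0.5 0.1] 19.2
block 471 [[65.6, -20.6, 61.3], [94.4, 1.4, 66.0], [123.6, 23.0, 69.5]]
keeper 33 [[10.0, -5.4, 54.4], [16.3, 1.7, 58.3], [21.9, 7.8, 61.5]]
bar 59 [[7.0, -21.4, 38.2], [19.3, 11.0, 42.2], [24.6, 24.3, 45.5]]
lever 144 [[-153.6, -10.7, 46.5], [-136.4, 0.6, 50.0], [-116.1, 11.1, 54.6]]
balls 28 [[10.3, -18.3, 37.7], [18.4, 20.3, 40.8], [24.7, 25.5, 43.4]]
```

View pics/j.png

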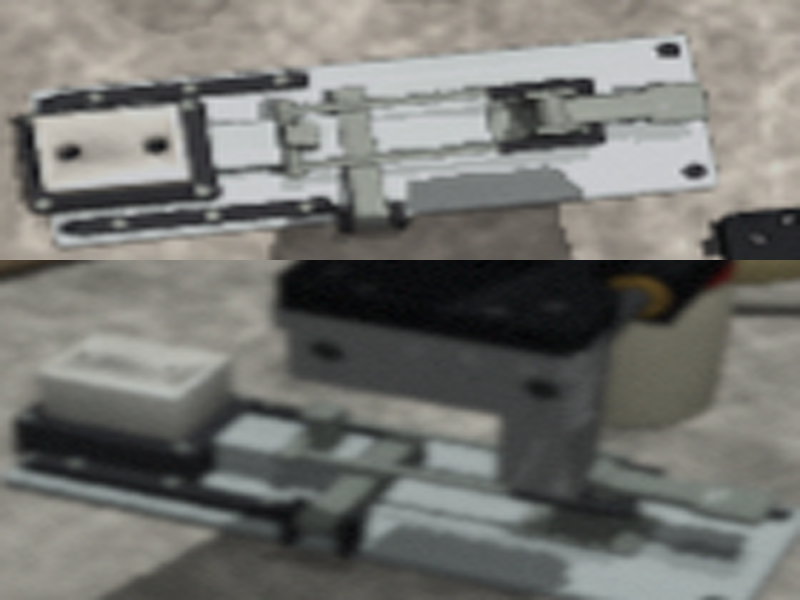

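The top view shows the lever flat at (640,105), the bar behind the keeper (balls at (285,107) and (293,168), keeper at (303,130)), and the nose against the stop. I'll check the bar's height and depth once more.

Run:
```python
from h import *
for n in('top','scene'):
    c=viewer.camera(n);F=toF(cloud(c)).reshape(-1,3)*1000
    for nm,ylo,yhi in(('ball+',19,26),('ball-',-26,-19),('mid+',8.5,13),('mid-',-11,-6.5)):
        q=F[(F[:,0]>12)&(F[:,0]<34)&(F[:,1]>ylo)&(F[:,1]<yhi)&(F[:,2]>28)&(F[:,2]<56)]
        q=q[np.argsort(q[:,0])];print(n,nm,[(int(round(a)),int(round(b))) for a,_,b in q])
    for t in('jar_glass_bead','spray_can','jar_corundum','flange'):
        r=viewer.recognise(t,c)[:1];print(t,[(d['rect'],round(d['score'],2)) for d in r])
```

```text
top ball+ [(17, 40), (17, 38), (19, 42), (19, 44), (20, 39), (21, 43), (22, 42), (22, 42), (24, 43), (24, 43), (24, 40)]
top ball- [(19, 43), (21, 42), (21, 44), (23, 41), (26, 36)]
top mid+ [(13, 33), (13, 34), (15, 33), (16, 34), (18, 41), (20, 44), (21, 42), (23, 42), (23, 44), (25, 37), (25, 34), (27, 38), (28, 35), (30, 33), (32, 33)]
top mid- [(18, 40), (20, 44), (23, 46), (25, 38), (25, 38), (27, 37), (28, 35), (30, 35), (32, 33), (33, 33)]
jar_glass_bead [([283.4, 105.6, 315.8, 146.4], 0.95)]
spray_can [([241.4, 109.6, 263.5, 150.6], 0.59)]
jar_corundum [([347.9, 266.1, 352.2, 284.1], 0.43)]
flange [([300.7, 237.0, 320.8, 263.8], 0.69)]
scene ball+ [(12, 38), (15, 38), (15, 41), (16, 38), (17, 38), (17, 40), (17, 45), (18, 39), (18, 42), (19, 43), (19, 40), (19, 37), (20, 46), (21, 43), (21, 37), (21, 39), (23, 42), (23, 42), (24, 43), (25, 41)]
scene ball- [(17, 42)]
scene mid+ [(12, 40), (12, 50), (15, 38), (18, 42), (20, 44), (21, 41), (22, 44), (24, 42), (31, 34), (32, 33), (33, 34)]
scene mid- [(32, 35)]
jar_glass_bead [([331.2, 173.6, 356.9, 214.5], 0.56)]
spray_can [([283.8, 128.9, 297.3, 165.9], 0.82)]
jar_corundum [([299.9, 298.2, 334.5, 361.4], 0.65)]
flange [([260.1, 272.4, 295.2, 306.1], 0.75)]
```

```bash
python3 -c "
from station import hand_in
print(hand_in())"
```

```text
the job is handed in; nothing more can be done
None
```

The job is handed in: the stop is down, the carrier is against it, the hook bar lies behind the keeper (resting low on the nose) and the lever is flat; tightness is inferred from geometry, not tested, and I saw no bystander disturbed.

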